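# Lock out the kiln isolator

### The job

The kiln is going to be worked on: turn the red isolator handle on the grey box anticlockwise (seen from above) all the way to off, and only then swing the steel lockout hasp fully out by its blue lug, so that it sticks out square past the side of the box, ready for a padlock. Leave both in those positions and let go; do not disturb the cup, the wooden bowl or the padlock on the bench.

Things in the scene. Friction and masses are not known exactly. Their poses are not given: they have to be found in the camera images.
- isolator: grey isolator box screwed to the bench, 180 (x) x 240 (y) x 93 mm high, with steel feet reaching 120 mm either way along its x and a conduit elbow on its +x side reaching 146 mm (at y = +40 mm, lower than 65 mm). Origin: centre of its underside, on the bench; z up. The handle turns about the upright line at (0, +45) mm, the hasp about the one at (+55, -75) mm of this frame, both on the box's top face at 93 mm. Its position and yaw vary.
- handle_grip (a point): grip point of the red handle: on its turning axis, 34 mm above the box's top face. The handle is an upright bar 85 mm long (along this point's x), 18 mm thick (along y) and 40 mm high, from 11 to 51 mm above the face (its top is 17 mm above this point), on a black disc of 76 mm diameter and 11 mm high, over a yellow square. A white pointer mark is on the bar's top at its +x end. The frame turns with the handle, z up.
- handle (a joint): turn of the red handle about its upright axis, rad: 0 = on (bar along the box's x, pointer to +x), 1.571 = off (bar along the box's y, pointer to +y), with a stop at each end. Grows anticlockwise seen from above. Starts between 0 and 0.25. It is stiff (about 0.25 N m of friction) and stays where it is left.
- hasp_lug (a point): grip point of the hasp's blue upright lug, at the hasp's free end, 85 mm from its pivot and 34 mm above the box's top face. The lug is 22 mm long (along this point's x, which is the line of the strap and points to the pivot), 12 mm thick (along y, the direction in which it swings) and rises from 9 to 49 mm above the face (its top is 15 mm above this point). Frame turns with the hasp, z up.
- hasp_pivot (a point): pivot of the hasp (dark steel boss, 22 mm diameter, 12 mm high), 6 mm above the box's top face. The hasp is a flat steel strap 22 mm wide and 6 mm thick lying 3 to 9 mm above the face, from here to the lug, with a dark padlock eye. It swings about the upright line through this point.
- hasp (a joint): swing of the hasp about its upright axis, rad: 0 = folded in (strap along the box's x, lug towards the box's -x), 1.571 = fully out (strap and lug sticking out past the box's -y side), with a stop at each end. Grows anticlockwise seen from above. Starts between 0 and 0.2. Light friction (about 0.12 N m); it stays where it is left. Nothing inside the box blocks it while the handle is on, so you must keep the order yourself.
- cup_mid (a point): blue stoneware cup, 76 mm across the rim, 85 mm high, loose and upright on the bench, about 0.3 kg; the point is its centre, half-way up. Bystander.
- bowl_mid (a point): dark wooden bowl, 140 mm across the rim, 55 mm high, loose and upright on the bench; the point is its centre, half-way up. Bystander.
- padlock_mid (a point): red safety padlock with a steel shackle lying flat on the bench, body 44 x 40 x 22 mm, shackle reaching 55 mm along its x from this point, which is the centre of the body, half-way up. Bystander: it is not used.

How it is judged (in metres and radians):
On the way, in this order (a step that is already met when the one before it is completed fails the run):
1. the handle is turned to off (within 0.17 rad of its off stop) with the hasp still folded in (swung less than 0.6 rad) (value of joint handle above 1.4 rad and value of joint hasp below 0.6 rad), for 0.2 s.
2. with the handle off, the hasp is swung out (within 0.27 rad of its out stop) (value of joint handle above 1.4 rad and value of joint hasp above 1.3 rad), for 0.2 s.
At the end, for the whole second after the job is handed in: the handle stands within 0.17 rad of its off stop (joint above 1.40) and the hasp within 0.27 rad of its fully-out stop (joint above 1.30), both at rest; cup, bowl and padlock each within 30 mm of where they started (all of step 2 and velocity of joint handle between -0.05 and 0.05 rad/s and velocity of joint hasp between -0.05 and 0.05 rad/s and distance of each of cup_mid, bowl_mid, padlock_mid from where it was at the start of the episode below 0.03 m); the robot touches nothing.
It fails at once if the hasp is swung out (beyond 0.8 rad) while the handle is not off (value of joint hasp above 0.8 rad and value of joint handle below 1.3 rad).
It fails at once if the cup, bowl or padlock is moved more than 30 mm (distance of any of cup_mid, bowl_mid, padlock_mid from where it was at the start of the episode above 0.03 m).
It also fails if it takes over 53 s, if anything falls off the work surface, if the arm or the gripper's body presses on something with over 40 N, if the wrist force passes 120 N, or if a joint passes its speed limit or range.

### The arm

A 6-joint arm with a two-finger parallel gripper is mounted at the origin on the work surface. World frame = base frame: x ahead of the robot, y to its left, z up, the work surface at z = 0. Lengths are in mm, angles in degrees, forces in N, time in s.
With the tool pointing down it reaches from about 300 to 850 mm from the base axis. Payload 4.2 kg.
Tool frame: the origin (TCP) lies between the finger pads; the fingertips stand 11 mm ahead of it and the grasp point (between the pads) lies 8 mm behind it (env.tips_ahead is the distance from the TCP to the fingertips, in mm); z points along the fingers, y is the line along which they close (so a half turn about z gives the same grasp; the last joint's range is limited). The gripper opens to 91 mm and grips with 3 to 60 N. Pads are 32 mm wide; open, the fingers measure 118 mm over their backs; the gripper's body (76 mm by 178 mm) begins 60 mm behind the grasp point.
Start: joints at [63.656, 18.312, 89.639, -0, 72.044, -1.146], TCP at [244.815, 520.296, 224.976] pointing down, gripper open.
Joint ranges: [-177.97, 177.97], [-48.28, 115.42], [12.27, 149.76], [-77.06, 257.06], [2.81, 150.46], [-146.56, 146.56]. Speed limits (degrees/s): [147.25, 147.25, 180, 180, 180, 180].

### API

Orientations are given as [roll, pitch, yaw] about the fixed x, y, z axes, in that order (R = Rz(yaw) Ry(pitch) Rx(roll)).
In Python, from workcell import env, cams gives the robot as it stands.
- The arm moves only by the tool step_arm, never from a script. Its arguments are lists of equal length, an entry for each row: "linear": the shift along the tool's x, y, z in units of 30 cm (1.0 is 30 cm), a list of three; "turn": the turn about the tool's z in units of 360 degrees (1.0 is 360 degrees). In form: {"linear": [[tx, ty, tz], ...], "turn": [turn, ...]}. A call has 1 to 20 rows; each row is the pose to reach, as a shift and turn from the pose commanded when the call began, along the tool's axes at that moment, turning the shorter way round; what a row does not reach only later rows make up. A row lasts 1/8 s, in which the tool goes at most 62.5 mm and 10.7 degrees, less where a joint would pass 70% of its speed; a pose out of reach is approached as far as the arm can. A call with a number of a shift or a turn outside -1 to 1 is refused whole. A call with a gripper value outside its range is refused whole. "fingers" is the closure, from -1 (fully open) to 1 (shut), so that 0 is half open, set as the call begins (left out, the last holds). The fingers move at their own pace and stop on an object; "force" is the grip in N (left out, the last holds). Time passes only in rows, so rows that repeat a pose let the fingers close. It gives the time, the measured TCP pose, the force, the opening and the grip force at its end, in the units of the state.
- env.state(): the state, without advancing time (a new reading comes with each control period).
- cams.grab_frame(name): name is "scene" or "top" or "wrist"; returns a dict with "color" (384x512x3 uint8, blue, green, red), "fx", "fy", "cx", "cy" (pixels), "extrinsics" (4x4, takes a point from camera to world coordinates); the wrist camera has in their place "tool_from_camera" (4x4, takes a point from camera to tool coordinates, whose origin is the TCP and whose axes are the flange's). Camera axes: x right, y down, z forward; pixel columns grow to the right and rows downward; lengths in mm; the calibration is good to about 2 mm. A picture is of the moment at which its call begins: read the wrist's pose just before it. There is no depth.
- env.job_done(): hands the job in; it is judged then, once.
The state is a dict: "time_s": time; "qpos": joint angles; "qvel": joint speeds; "effort": joint torques, N m; "ee_pos": TCP position; "ee_rot": TCP orientation; "force": force on the tool from outside, world axes, zero at the start; "torque": the same for the moment, N m; "gripper_width": finger opening in mm; "gripper_force": force on a finger pad.
Only numpy, scipy, OpenCV 4.12 (cv2) and the standard library are available. Lean on these libraries where they do the work, as an engineer would, in place of code of your own. Each camera call takes 0.05 s, during which the arm holds its last target. There are 200 camera calls.

## Working session

There is one attempt and no reset: what is moved stays moved. The work goes in short steps, Python scripts to look and compute and a tool call to move; the robot and the scene stay as the last step left them, time stands still between calls to the robot, and variables do not carry over. Pictures are saved under pics/ and viewed, at most 10 in all, crops included, and the job is handed in when it is done.

Besides the shell and the picture viewer there is one more tool, called after "Request:" by a JSON object that holds its "op" and its "data", one argument or row to a line. step_arm: Moves the arm, as the interface text tells. Its arguments: {"type":"object","properties":{"linear":{"type":"array"},"turn":{"type":"array"},"fingers":{"type":"number"},"force":{"type":"number"}},"required":["linear","turn"]}

```bash
mkdir -p pics; ls; cat > h.py <<'E'
import numpy as np, cv2
from workcell import env, cams
E
python3 - <<'E'
from h import *
s=env.state(); print(s['time_s'],s['ee_pos'],s['ee_rot'],s['gripper_width'])
ims=[]
for n in ['scene','top']:
    f=cams.grab_frame(n); np.savez('pics/%s0.npz'%n,**f); cv2.imwrite('pics/%s0.png'%n,f['color']); print(n,f['fx'],f['cx'],f['cy'],np.round(f['extrinsics'],3).tolist())
E
```

```text
pics
0.0 [244.62301417 519.85339246 224.13359279] [-1.79901031e+02 -5.06019687e-04  1.54800404e+02] 91.55930200353994
scene 447.9475218463282 257.75770351594247 189.1595928454426 [[-0.797, 0.438, -0.416, 1059.187], [0.604, 0.554, -0.573, 671.906], [-0.021, -0.708, -0.706, 907.093], [0.0, 0.0, 0.0, 1.0]]
top 495.55589127489066 251.24940697694993 192.77538687105954 [[0.004, -0.996, 0.091, 439.938], [-1.0, -0.004, -0.001, -0.468], [0.001, -0.091, -0.996, 1520.716], [0.0, 0.0, 0.0, 1.0]]
```

View pics/scene0.png

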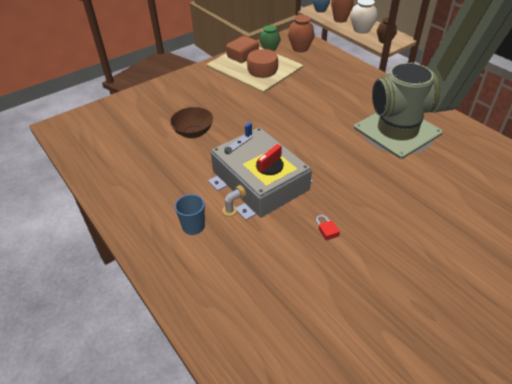

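View pics/top0.png

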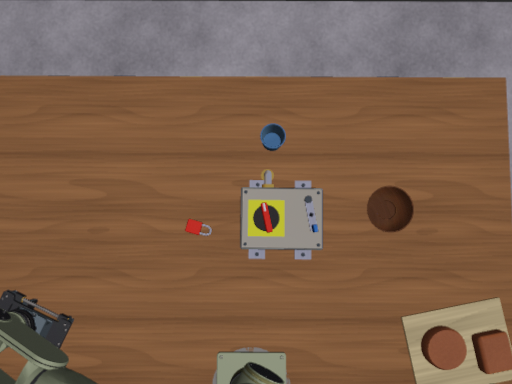

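The scene view shows the box at about (262,168), red handle (270,157), blue lug (249,130) and bowl (192,123). In the top view the box is (242-322, 188-249), handle (266,218), pivot (308,199), lug (315,228), bowl (390,208), cup (273,137) and padlock (197,228). The box's +x points roughly along world +x, and the bowl sits beyond its -y side.

```bash
cat >> h.py <<'E'
def ray(f,uv,T=None):
    T=f['extrinsics'] if T is None else T
    d=np.array([(uv[0]-f['cx'])/f['fx'],(uv[1]-f['cy'])/f['fy'],1.])
    return T[:3,3],T[:3,:3]@d
def plane(f,uv,z,T=None):
    o,d=ray(f,uv,T); return o+d*(z-o[2])/d[2]
def tri(rs):
    A=np.zeros((3,3));b=np.zeros(3)
    for o,d in rs:
        d=d/np.linalg.norm(d);P=np.eye(3)-np.outer(d,d);A+=P;b+=P@o
    p=np.linalg.solve(A,b); 
    return p,[np.linalg.norm(np.cross(p-o,d/np.linalg.norm(d))) for o,d in rs]
def hsv(f): return cv2.cvtColor(f['color'],cv2.COLOR_BGR2HSV)
RNG=dict(red=((0,150,90),(6,255,255)),yel=((24,150,120),(35,255,255)),blue=((105,150,60),(125,255,255)))
def blob(f,c,box):
    h=hsv(f); m=cv2.inRange(h,*RNG[c])
    if c=='red': m|=cv2.inRange(h,(174,150,90),(180,255,255))
    k=np.zeros_like(m); x0,y0,x1,y1=box; k[y0:y1,x0:x1]=m[y0:y1,x0:x1]
    cs,_=cv2.findContours(k,cv2.RETR_EXTERNAL,cv2.CHAIN_APPROX_NONE)
    cn=max(cs,key=cv2.contourArea); M=cv2.moments(cn)
    return np.array([M['m10'],M['m01']])/M['m00'],cn,M['m00']
E
python3 - <<'E'
from h import *
S=dict(np.load('pics/scene0.npz'));T=dict(np.load('pics/top0.npz'))
bs={'red':(240,130,300,190),'yel':(230,130,310,200),'blue':(235,115,265,145)}
bt={'red':(245,190,290,245),'yel':(235,190,300,245),'blue':(295,210,330,240)}
for c in bs:
    a,ca,A=blob(S,c,bs[c]);b,cb,B=blob(T,c,bt[c])
    p,r=tri([ray(S,a),ray(T,b)])
    print(c,a.round(1),A,b.round(1),B,p.round(1),np.round(r,1), cv2.minAreaRect(cb))
_,cn,_=blob(T,'yel',bt['yel'])
pts=np.array([plane(T,q[0],93)[:2] for q in cn],np.float32)
print('yel rect',cv2.minAreaRect(pts))
_,cn,_=blob(T,'red',bt['red'])
print('red rect',cv2.minAreaRect(np.array([plane(T,q[0],144)[:2] for q in cn],np.float32)))
for n,uv,z in [('pivot',(308,199),105),('bowl',(390,208),55),('cup',(273,137),85),('lock',(197,228),20)]: print(n,plane(T,uv,z).round(0))
E
```

```text
red [269.4 157.4] 265.5 [266.9 219.6] 126.0 [493.4 -47.1 114.9] [1.3 1.3] ((266.3882141113281, 217.24705505371094), (28.417892456054688, 6.724844932556152), 77.47119140625)
yel [268.9 170.8] 344.5 [265.5 217.9] 1193.0 [499.2 -43.7  72. ] [0.2 0.2] ((265.5, 217.5), (35.0, 35.0), 90.0)
blue [248.2 128.5] 34.5 [314.5 227.9] 17.5 [ 468.9 -179.8  121.8] [0.6 0.6] ((314.5, 228.0), (6.0, 3.0), 90.0)
yel rect ((499.49774169921875, -42.993167877197266), (100.76224517822266, 101.09577941894531), 0.2160140722990036)
red rect ((498.03216552734375, -43.77958679199219), (78.86665344238281, 18.705303192138672), 12.562313079833984)
pivot [ 552. -164.  105.]
bowl [ 530. -413.   55.]
cup [736. -65.  85.]
lock [470. 162.  20.]
```

Request:
{"op": "step_arm", "data": {
  "linear": [
    [-0.77,-0.68,-0.12],
    [-0.77,-0.68,-0.12],
    [-0.77,-0.68,-0.12],
    [-0.77,-0.68,-0.12],
    [-0.77,-0.68,-0.12],
    [-0.77,-0.68,-0.12],
    [-0.77,-0.68,-0.12],
    [-0.77,-0.68,-0.12]
  ],
  "turn": [0.39,0.39,0.39,0.39,0.39,0.39,0.39,0.39],
  "fingers": 0,
  "force": 30
}}

```text
time_s: 1.1
ee_pos: [366.9, 236.9, 260.7]
ee_rot: [-180.0, 0.0, 68.5]
force: [0.2, -0.9, 1.4]
gripper_width: 45.4
gripper_force: 0.0
```

```bash
cat >> h.py <<'E'
from scipy.spatial.transform import Rotation as Ro
def pose():
    s=env.state(); T=np.eye(4); T[:3,3]=s['ee_pos']; T[:3,:3]=Ro.from_euler('xyz',s['ee_rot'],degrees=True).as_matrix(); return T
def go(p,yaw):
    T=pose(); d=T[:3,:3].T@(np.array(p)-T[:3,3])/300
    dy=(yaw-np.degrees(np.arctan2(T[1,0],T[0,0]))+180)%360-180
    print('linear',d.round(3),'turn',round(-dy/360,4),'dist',np.linalg.norm(d)*300)
E
python3 -c "
from h import *
s=env.state();print(s['time_s'],s['ee_pos'],s['ee_rot'],s['qpos'])
go([480,-90,260],12)"
```

```text
1.1 [366.89306012 236.86455607 260.65834974] [-1.79973780e+02  2.64742022e-02  6.84520524e+01] [3.13334821e+01 4.36110465e+00 1.02499652e+02 5.15207062e-03
 7.31761765e+01 5.28799430e+01]
linear [-0.875  0.751  0.002] turn 0.1568 dist 345.8815567378527
```

Request:
{"op": "step_arm", "data": {
  "linear": [
    [-0.87,0.75,0.0],
    [-0.87,0.75,0.0],
    [-0.87,0.75,0.0],
    [-0.87,0.75,0.0],
    [-0.87,0.75,0.0],
    [-0.87,0.75,0.0],
    [-0.87,0.75,0.0],
    [-0.87,0.75,0.0]
  ],
  "turn": [0.157,0.157,0.157,0.157,0.157,0.157,0.157,0.157]
}}

```text
time_s: 2.1
ee_pos: [482.1, -86.5, 260.6]
ee_rot: [-179.9, 0.1, 12.4]
force: [-0.5, -0.4, -0.3]
gripper_width: 45.4
gripper_force: 0.0
```

```bash
python3 - <<'E'
from h import *
T=pose();f=cams.grab_frame('wrist');np.savez('pics/w1.npz',pose=T,**f);cv2.imwrite('pics/w1.png',f['color'])
s=env.state();print(s['time_s'],s['ee_pos'],s['ee_rot'],s['force'],f['fx'],f['tool_from_camera'].round(3).tolist())
E
```

```text
2.15 [482.11420791 -86.2004727  260.75417826] [-1.79949562e+02  3.40650363e-02  1.24159067e+01] [-0.26313096  0.23405215  0.75600395] 323.11678600378275 [[0.001, -0.971, -0.239, 66.6], [1.0, 0.001, -0.0, -0.249], [0.0, -0.239, 0.971, -160.75], [0.0, 0.0, 0.0, 1.0]]
```

View pics/w1.png

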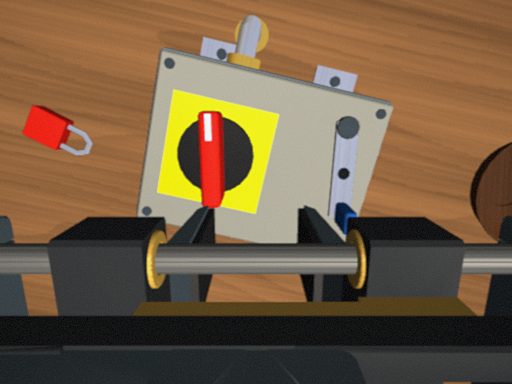

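Wrist view: handle bar from (208,112), white pointer end, to (212,207), so nearly along tool x. The yellow square's corners are (173,90), (279,114), (256,213) and (158,191). Pivot boss at (347,127), blue lug at (345,218).

```bash
python3 - <<'E'
from h import *
W=dict(np.load('pics/w1.npz'));t=dict(np.load('pics/top0.npz'))
X=W['pose']@W['tool_from_camera']
def quad(cn): 
    h=cv2.convexHull(cn); a=cv2.approxPolyDP(h,0.06*cv2.arcLength(h,True),True)[:,0]
    return a
_,cw,_=blob(W,'yel',(130,70,300,225)); _,ct,_=blob(t,'yel',(235,190,300,245))
def cross(q):
    a,b,c,d=[np.append(v,1.) for v in q.astype(float)]; x=np.cross(np.cross(a,c),np.cross(b,d)); return x[:2]/x[2]
qw=quad(cw);qt=quad(ct);print(qw.tolist(),qt.tolist())
if len(qw)==4 and len(qt)==4:
    p,r=tri([ray(W,cross(qw),X),ray(t,cross(qt))]);print('yel centre',p.round(1),np.round(r,1))
P=np.array([plane(W,q,93.,X)[:2] for q in qw],np.float32);print('yel plane',P.mean(0),cv2.minAreaRect(P))
g=cv2.HoughCircles(cv2.medianBlur(cv2.cvtColor(W['color'],cv2.COLOR_BGR2GRAY),3)[100:150,320:375],cv2.HOUGH_GRADIENT,1,50,param1=80,param2=10,minRadius=7,maxRadius=15)
c=g[0,0]; uv=c[:2]+[320,100]; print('pivot px',uv,c[2],plane(W,uv,105,X).round(1))
# handle top: white pointer + red, on plane 144
c,cn,A=blob(W,'red',(180,90,240,215)); R=cv2.minAreaRect(np.array([plane(W,q[0],144.,X)[:2] for q in cn],np.float32)); print('red',c,R)
c,cn,A=blob(W,'blue',(325,195,365,235)); print('lug',c,A,plane(W,c,125,X).round(1)); 
# pointer height
h=hsv(W); m=cv2.inRange(h,(0,0,200),(180,60,255)); k=np.zeros_like(m);k[105:150,195:222]=m[105:150,195:222]; M=cv2.moments(k,True); pw=(M['m10']/M['m00'],M['m01']/M['m00'])
h=hsv(t); m=cv2.inRange(h,(0,0,150),(180,90,255)); k=np.zeros_like(m);k[198:216,258:270]=m[198:216,258:270]; M=cv2.moments(k,True); pt=(M['m10']/M['m00'],M['m01']/M['m00'])
p,r=tri([ray(W,pw,X),ray(t,pt)]);print('pointer',pw,pt,p.round(1),np.round(r,1),plane(W,pw,144,X).round(1))
E
```

```text
[[174, 90], [278, 115], [254, 212], [158, 192]] [[249, 200], [283, 201], [283, 235], [248, 235]]
yel centre [499.4 -43.2 103.8] [1. 1.]
yel plane [498.62048 -40.99553] ((498.6336669921875, -41.3148307800293), (104.05787658691406, 104.5140151977539), 89.72504425048828)
pivot px [347.5 127.5] 11.0 [ 552.7 -160.7  105. ]
red [211.28328282 157.62415481] ((498.95489501953125, -43.25196075439453), (83.35789489746094, 21.475223541259766), 12.546544075012207)
lug [346.48967552 214.97640118] 169.5 [ 472.9 -177.3  125. ]
pointer (207.35260115606937, 126.56647398843931) (263.77777777777777, 202.36111111111111) [533.4 -37.8 187.6] [3.7 3.7] [527.5 -34.4 144. ]
```

Request:
{"op": "step_arm", "data": {
  "linear": [
    [0.087,-0.13,0.0],
    [0.087,-0.13,0.1],
    [0.087,-0.13,0.3],
    [0.087,-0.13,0.4],
    [0.087,-0.13,0.4],
    [0.087,-0.13,0.4]
  ],
  "turn": [0,0,0,0,0,0]
}}

```text
time_s: 2.9
ee_pos: [500.8, -42.9, 142.5]
ee_rot: [180.0, -0.2, 12.4]
force: [0.5, -0.3, 1.5]
gripper_width: 45.8
gripper_force: 0.0
```

```bash
python3 - <<'E'
from h import *
T=pose();f=cams.grab_frame('wrist');np.savez('pics/w2.npz',pose=T,**f);cv2.imwrite('pics/w2.png',f['color'])
W=dict(np.load('pics/w1.npz'));V=dict(np.load('pics/w2.npz'))
go([499,-42.5,122],12.5);print(T[:3,3])
E
```

```text
linear [-0.007 -0.004  0.069] turn -0.0003 dist 20.91830035390728
[500.83976462 -42.93647967 142.49435106]
```

View pics/w2.png

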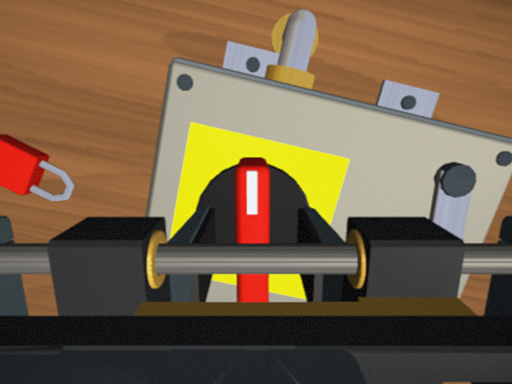

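The bar sits centred between the fingers, with the pointer mark at (252,192), yellow corners at (190,123) and (350,157), and the boss at (457,180). I'll check heights from the two wrist views.

```bash
python3 - <<'E'
from h import *
W=dict(np.load('pics/w1.npz'));V=dict(np.load('pics/w2.npz'))
X=W['pose']@W['tool_from_camera'];Y=V['pose']@V['tool_from_camera']
for n,a,b in [('ptr',(207.4,126.6),(252,192)),('yA',(173.5,90),(190,122.5)),('yB',(278.5,114.5),(350,157)),('piv',(347.3,127),(457,180))]:
    p,r=tri([ray(W,a,X),ray(V,b,Y)]);print(n,p.round(1),np.round(r,1))
E
```

```text
ptr [527.6 -34.7 145.3] [0.1 0.1]
yA [551.   12.   88.9] [0.1 0.1]
yB [551.2 -94.2  92.8] [0.8 0.8]
piv [ 553.2 -160.5  104.4] [0.1 0.1]
```

Request:
{"op": "step_arm", "data": {
  "linear": [
    [-0.006,-0.003,0.035],
    [-0.006,-0.003,0.068],
    [-0.006,-0.003,0.068],
    [-0.006,-0.003,0.068]
  ],
  "turn": [0,0,0,0]
}}

```text
time_s: 3.45
ee_pos: [498.0, -43.1, 120.5]
ee_rot: [-180.0, -0.0, 12.3]
force: [0.1, -0.4, 0.7]
gripper_width: 45.6
gripper_force: 0.0
```

Request:
{"op": "step_arm", "data": {
  "linear": [
    [0,0,0],
    [0,0,0],
    [0,0,0],
    [0,0,0],
    [0,0,0],
    [0,0,0]
  ],
  "turn": [0,0,0,0,0,0],
  "fingers": 1,
  "force": 30
}}

```text
time_s: 4.2
ee_pos: [497.7, -41.6, 120.7]
ee_rot: [-179.8, -0.0, 12.3]
force: [-1.5, 5.4, 1.1]
gripper_width: 18.0
gripper_force: 30.0
```

Request:
{"op": "step_arm", "data": {
  "linear": [
    [0,0,0],
    [0,0,0],
    [0,0,0],
    [0,0,0],
    [0,0,0],
    [0,0,0],
    [0,0,0],
    [0,0,0],
    [0,0,0],
    [0,0,0]
  ],
  "turn": [-0.01,-0.02,-0.03,-0.045,-0.06,-0.075,-0.09,-0.1,-0.11,-0.11]
}}

```text
time_s: 5.45
ee_pos: [498.2, -42.5, 120.6]
ee_rot: [-180.0, -0.1, 51.9]
force: [1.8, 4.5, -0.7]
gripper_width: 17.7
gripper_force: 30.0
```

Request:
{"op": "step_arm", "data": {
  "linear": [
    [0,0,0],
    [0,0,0],
    [0,0,0],
    [0,0,0],
    [0,0,0],
    [0,0,0],
    [0,0,0],
    [0,0,0],
    [0,0,0],
    [0,0,0],
    [0,0,0]
  ],
  "turn": [-0.01,-0.025,-0.04,-0.055,-0.07,-0.085,-0.095,-0.103,-0.108,-0.11,-0.11]
}}

```text
time_s: 6.82
ee_pos: [499.2, -43.0, 120.7]
ee_rot: [179.8, -0.0, 91.3]
force: [5.4, 1.0, -2.8]
gripper_width: 18.4
gripper_force: 30.6
```

```bash
python3 -c "
from h import *
s=env.state();print(s['ee_rot'],s['torque'],s['force'],s['qpos'])"
```

```text
[ 1.79820856e+02 -4.52029586e-02  9.13178681e+01] [ 0.02976999 -0.70389015 -1.14323408] [ 5.36709087  0.97933605 -2.839766  ] [-6.28056828e+00  1.70551397e+01  1.08103785e+02  8.39561184e-02
  5.46695102e+01 -7.64681431e+00]
```

Request:
{"op": "step_arm", "data": {
  "linear": [
    [0,0,0],
    [0,0,0],
    [0,0,0],
    [0,0,0]
  ],
  "turn": [0,0,0,0],
  "fingers": 0
}}

```text
time_s: 7.32
ee_pos: [497.7, -43.1, 120.6]
ee_rot: [-180.0, 0.0, 91.6]
force: [0.3, -0.4, 0.4]
gripper_width: 45.7
gripper_force: 0.0
```

Request:
{"op": "step_arm", "data": {
  "linear": [
    [0,0,-0.05],
    [0,0,-0.15],
    [0,0,-0.3],
    [0,0,-0.4],
    [0,0,-0.4],
    [0,0,-0.4]
  ],
  "turn": [0,0,0,0,0,0]
}}

```text
time_s: 8.07
ee_pos: [497.3, -43.0, 240.0]
ee_rot: [-179.9, -0.0, 91.5]
force: [-0.4, 0.1, 0.1]
gripper_width: 45.7
gripper_force: 0.0
```

```bash
python3 - <<'E'
from h import *
s=env.state();print(s['time_s'],s['ee_pos'],s['ee_rot'],s['force'],s['gripper_width'])
go([440,-173,240],12)
E
```

```text
8.075 [497.26472994 -42.99322407 240.00449934] [-1.79932899e+02 -1.29117844e-02  9.15398765e+01] [-0.43534365  0.08348884  0.07320745] 45.705565870653295
linear [-0.428 -0.202  0.   ] turn 0.2209 dist 142.05988562443412
```

Request:
{"op": "step_arm", "data": {
  "linear": [
    [-0.43,-0.2,0],
    [-0.43,-0.2,0],
    [-0.43,-0.2,0],
    [-0.43,-0.2,0],
    [-0.43,-0.2,0],
    [-0.43,-0.2,0],
    [-0.43,-0.2,0],
    [-0.43,-0.2,0],
    [-0.43,-0.2,0]
  ],
  "turn": [0.22,0.22,0.22,0.22,0.22,0.22,0.22,0.22,0.22]
}}

```text
time_s: 9.2
ee_pos: [440.6, -173.3, 239.1]
ee_rot: [-179.9, 0.1, 12.4]
force: [-0.0, 0.4, -0.4]
gripper_width: 45.9
gripper_force: 0.0
```

```bash
python3 - <<'E'
from h import *
T=pose();f=cams.grab_frame('wrist');np.savez('pics/w3.npz',pose=T,**f);cv2.imwrite('pics/w3.png',f['color'])
W=dict(np.load('pics/w1.npz'));V=dict(np.load('pics/w3.npz'))
X=W['pose']@W['tool_from_camera'];Y=V['pose']@V['tool_from_camera']
c,cn,A=blob(V,'blue',(150,60,400,225)); R=cv2.minAreaRect(cn);print(T[:3,3],c,A,R)
print(plane(V,c,130,Y).round(1))
q=np.array([plane(V,p[0],142.,Y)[:2] for p in cn],np.float32);print(cv2.minAreaRect(q))
E
```

```text
[ 440.62698325 -173.31413213  239.12731766] [268.2047047  161.00900901] 333.0 ((268.5, 161.0), (28.0, 13.0), 90.0)
[ 469.4 -177.1  130. ]
((470.94610595703125, -176.5920867919922), (22.635448455810547, 10.437156677246094), 12.681343078613281)
```

View pics/w3.png

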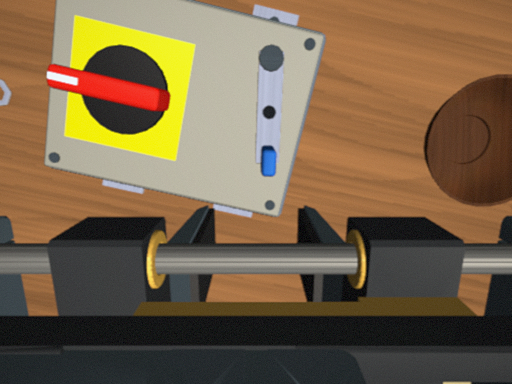

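Handle is now off: its pointer at (62,76) faces box +y. Hasp is still folded, boss (271,58) and lug (268,161). The lug measures (470,-177) and lies 84.6 mm from the pivot, as it must.

```bash
python3 - <<'E'
from h import *
go([470,-177,121],11.5)
E
```

```text
linear [0.093 0.033 0.394] turn 0.0025 dist 121.99649002915261
```

Request:
{"op": "step_arm", "data": {
  "linear": [
    [0.093,0.033,0],
    [0.093,0.033,0.15],
    [0.093,0.033,0.28],
    [0.093,0.033,0.36],
    [0.093,0.033,0.393],
    [0.093,0.033,0.393],
    [0.093,0.033,0.393]
  ],
  "turn": [0,0.0025,0.0025,0.0025,0.0025,0.0025,0.0025]
}}

```text
time_s: 10.12
ee_pos: [471.5, -177.6, 123.6]
ee_rot: [179.9, -0.1, 11.5]
force: [0.1, -0.6, 0.6]
gripper_width: 45.7
gripper_force: 0.0
```

Request:
{"op": "step_arm", "data": {
  "linear": [
    [0,0,0],
    [0,0,0],
    [0,0,0],
    [0,0,0],
    [0,0,0],
    [0,0,0]
  ],
  "turn": [0,0,0,0,0,0],
  "fingers": 1,
  "force": 20
}}

```text
time_s: 10.88
ee_pos: [470.8, -177.6, 122.8]
ee_rot: [180.0, -0.0, 11.4]
force: [-1.5, -1.5, 1.6]
gripper_width: 11.9
gripper_force: 20.0
```

```bash
python3 - <<'E'
from h import *
T=pose();p=T[:2,3];yaw=np.arctan2(T[1,0],T[0,0]);print(p,np.degrees(yaw),env.state()['force'])
c=np.array([553,-160.5]);r=c-p;R0=np.linalg.norm(r);a0=np.arctan2(r[1],r[0]);print(R0,np.degrees(a0))
for d in [5,10,16,23,30,37,44,51,58,64,70,75,78,80]:
    a=a0+np.radians(d);q=c-R0*np.array([np.cos(a),np.sin(a)])
    l=T[:2,:2].T@(q-p)/300
    print(d,l.round(3).tolist(),round(-d/360,4))
E
```

```text
[ 470.84112019 -177.61189493] 11.425295643982619 [-1.53928784 -1.46956966  1.56110082]
83.92197852357192 11.765255596698307
5 [0.001, 0.024] -0.0139
10 [0.005, 0.049] -0.0278
16 [0.011, 0.077] -0.0444
23 [0.023, 0.109] -0.0639
30 [0.038, 0.14] -0.0833
37 [0.057, 0.168] -0.1028
44 [0.08, 0.194] -0.1222
51 [0.105, 0.217] -0.1417
58 [0.133, 0.236] -0.1611
64 [0.159, 0.25] -0.1778
70 [0.186, 0.262] -0.1944
75 [0.209, 0.269] -0.2083
78 [0.223, 0.272] -0.2167
80 [0.233, 0.274] -0.2222
```

Request:
{"op": "step_arm", "data": {
  "linear": [
    [0.001,0.024,0],
    [0.005,0.049,0],
    [0.011,0.077,0],
    [0.023,0.109,0],
    [0.038,0.14,0],
    [0.057,0.168,0],
    [0.08,0.194,0],
    [0.08,0.194,0]
  ],
  "turn": [-0.014,-0.028,-0.044,-0.064,-0.083,-0.103,-0.122,-0.122]
}}

```text
time_s: 11.88
ee_pos: [505.6, -230.6, 122.8]
ee_rot: [180.0, 0.1, 55.3]
force: [-3.1, -4.6, 1.8]
gripper_width: 12.0
gripper_force: 20.0
```

```bash
python3 - <<'E'
from h import *
T=pose();p=T[:2,3];yaw=np.arctan2(T[1,0],T[0,0]);print(p,np.degrees(yaw),env.state()['force'],env.state()['gripper_width'])
c=np.array([553,-160.5]);r=c-p;R0=np.linalg.norm(r);a0=np.arctan2(r[1],r[0]);print(R0,np.degrees(a0))
for a1 in [61,67,73,79,84,88,90,91.5]:
    a=np.radians(a1);q=c-R0*np.array([np.cos(a),np.sin(a)])
    l=T[:2,:2].T@(q-p)/300
    print(a1,l.round(3).tolist(),round(-(a1-np.degrees(yaw))/360,4))
E
```

```text
[ 505.55624898 -230.63001506] 55.333541388852844 [-3.06119924 -4.63692156  1.77417402] 12.034101372344415
84.67070640820756 55.9212025683397
61 [0.001, 0.025] -0.0157
67 [0.006, 0.054] -0.0324
73 [0.013, 0.083] -0.0491
79 [0.024, 0.11] -0.0657
84 [0.035, 0.132] -0.0796
88 [0.045, 0.149] -0.0907
90 [0.05, 0.158] -0.0963
91.5 [0.054, 0.164] -0.1005
```

Request:
{"op": "step_arm", "data": {
  "linear": [
    [0.001,0.025,0],
    [0.006,0.054,0],
    [0.013,0.083,0],
    [0.024,0.11,0],
    [0.035,0.132,0],
    [0.045,0.149,0],
    [0.05,0.158,0],
    [0.05,0.158,0],
    [0.05,0.158,0]
  ],
  "turn": [-0.016,-0.032,-0.049,-0.066,-0.08,-0.091,-0.096,-0.096,-0.096]
}}

```text
time_s: 13.0
ee_pos: [552.7, -245.5, 122.8]
ee_rot: [-180.0, 0.1, 89.8]
force: [-2.2, -5.8, 2.0]
gripper_width: 11.8
gripper_force: 20.0
```

Request:
{"op": "step_arm", "data": {
  "linear": [
    [0,0,0],
    [0,0,0],
    [0,0,0],
    [0,0,0]
  ],
  "turn": [0,0,0,0],
  "fingers": 0
}}

```text
time_s: 13.5
ee_pos: [553.4, -243.9, 122.5]
ee_rot: [-180.0, -0.0, 89.9]
force: [0.4, -0.4, -0.1]
gripper_width: 45.0
gripper_force: 0.0
```

Request:
{"op": "step_arm", "data": {
  "linear": [
    [0,0,-0.05],
    [0,0,-0.15],
    [0,0,-0.3],
    [0,0,-0.5],
    [0,0,-0.5],
    [0,0.6,-0.5],
    [0,0.6,-0.5],
    [0,0.6,-0.5],
    [0,0.6,-0.5],
    [0,0.6,-0.5]
  ],
  "turn": [0,0,0,0,0,0,0,0,0,0]
}}

```text
time_s: 14.75
ee_pos: [732.8, -244.3, 271.9]
ee_rot: [-179.9, -0.0, 89.9]
force: [-0.0, -0.3, 0.2]
gripper_width: 45.5
gripper_force: 0.0
```

```bash
python3 - <<'E'
from h import *
s=env.state();print(s['time_s'],s['ee_pos'],s['force'])
a=cams.grab_frame('top');b=cams.grab_frame('scene')
cv2.imwrite('pics/end.png',np.hstack([cv2.resize(x['color'][80:300,130:440],None,fx=1.25,fy=1.25) for x in (a,b)]))
E
```

```text
14.75 [ 732.75424501 -244.34565307  271.87242019] [-0.04620271 -0.33683903  0.18053764]
```

View pics/end.png

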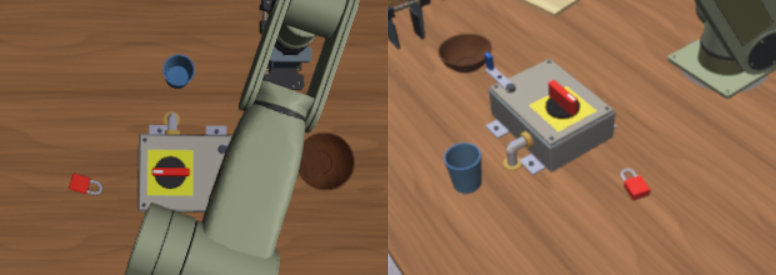

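The handle (top view, (171,172)) lies square along box y. In the scene view the hasp sticks out square past the side, lug at (489,60), and the cup, bowl and padlock are where they were. The arm is clear of everything, so I'm handing in.

```bash
python3 -c "
from h import *
print(env.job_done())"
```

```text
the job is handed in; nothing more can be done
None
```

The isolator handle was turned to off, then the hasp was swung fully out; both were released and the job was handed in at about 15 s. The cup, bowl and padlock look undisturbed in the final pictures, though the hand-in returned no verdict.

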